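# Dam the cane plate and hold the kiln lid at balance

### The job

Stand the loose kiln dam on the plate, flush along the open long edge of the cane panel so that it covers that whole edge, without shifting the panel, and leave it there. Then take the kiln lid by its front handle, raise it until it is past its balance point, ease it back to a few degrees short of balance and finish still holding it there by the handle, quite still, ready for the gaffer to load the plate. Do not let the lid fly up, and leave the two frit jars, the paddle and the jacks alone.

Things in the scene. Friction and masses are not known exactly. Their poses are not given: they have to be found in the camera images.
- kiln: grey bench-top clamshell kiln with a pale firebrick lid, fixed. Case 300 (its x) by 340 (its y) mm, rim 105 mm up, shut lid's top at 175 mm. Origin on the bench under the case's centre; its -x is the front, with the lid's handle; a black controller box is on its +y side. The hinge rod with two coil springs runs along its y, 160 mm to +x of the origin, 105 mm up.
- lid (a joint): lid angle in rad: 0 shut, grows as the front edge rises; stop at 1.25. Coil springs carry most of its weight. Balance point 0.50 (28.6 degrees): below it the lid sinks shut, above it the springs make it fly up. Lifting force at the handle: about 2.6 N when shut, falling to nothing at balance. Almost no hinge friction: let go, it never stays put.
- lid_handle (a point): middle of the lid's handle, moves with the lid: round bar 16 mm thick, 180 mm long, parallel to the kiln's y, its middle 140 mm free, 47 mm clear of the lid's front face, its axis 10 mm below the lid's top. With the lid at angle a it lies, from the hinge, 365 cos a - 60 sin a mm to the kiln's -x and 365 sin a + 60 cos a mm up. A bar pinched in fingers that do not turn with the lid rolls a few mm.
- lid_hinge (a point): point on the hinge rod's axis, midway along it, 105 mm above the bench, fixed to the kiln; its axes are the kiln's
- plate: terracotta-coloured kiln shelf, 180 (its x) by 230 (its y) by 12 mm, fixed on the bench; origin under its centre. A white back bar 18 by 200 by 26 mm is fixed along its y, with its front face 62 mm to +x of the origin.
- panel: striped panel of twelve glass canes side by side, 96 (its x) by 150 (its y) by 8 mm, 270 g, loose on the plate; the canes run along its y. Origin at the centre of its underside. Its +x long edge backs against the plate's back bar (about 1 mm clear); its -x long edge is the open one, where the plate has about 55 mm of bare room.
- dam_mid (a point): centre of the loose kiln dam: plain white bar 18 (its x) by 200 (its y) by 38 (its z) mm, about 260 g, standing on a long 18 mm face on the bench, left of the plate; centre 19 mm above what it stands on. Flush on the plate its centre is 57 mm to -x of the panel's origin; centred, it overhangs the panel 25 mm at each end.
- jar_a: amber frit jar with steel cap, 64 mm in diameter, 75 mm high, standing upright; leave alone. Origin at the centre of its underside.
- jar_b: green frit jar, same size; leave alone. Origin at the centre of its underside.
- paddle: black graphite paddle with wooden handle lying on the bench, 280 mm long along its x, 75 mm wide, 20 mm high at the handle; leave alone. Origin at its middle, on the bench.
- jacks: steel glassblower's jacks lying on the bench, 250 mm long along its x, 72 mm wide, 13 mm high; leave alone. Origin near its middle, on the bench.

How it is judged:
By the outcome, as a careful person would: the job done as asked, in the order asked, and still so for the second after the job is handed in, while the arm keeps its last pose, push and grip.
It also fails if it takes over 48 s, if anything falls off the work surface, if the arm or the gripper's body presses on something with over 40 N, if the wrist force passes 120 N, or if a joint passes its speed limit or range.

### The arm

A 6-joint arm with a two-finger parallel gripper is mounted at the origin on the work surface. World frame = base frame: x ahead of the robot, y to its left, z up, the work surface at z = 0. Lengths are in mm, angles in rad, forces in N, time in s.
With the tool pointing down it reaches from about 275 to 850 mm from the base axis. Payload 19 kg.
Tool frame: the origin (TCP) lies midway between the tips of the shut fingers; the grasp point (between the pads) lies 19 mm behind it; z points along the fingers, y is the direction in which the jaws open and shut (so a half turn about z gives the same grasp; the last joint's range is limited). The gripper opens to 85 mm and grips with 20 to 120 N. Pads are 22 mm wide; open, the fingers measure 114 mm over their backs; the gripper's body (76 mm by 85 mm) begins 54 mm behind the grasp point. The pads swing forward as they close: fully open they stand 13 mm farther back than shut.
Start: joints at [-1.43, 0.15, 1.437, -0, 1.554, -0.134], TCP at [156.003, -553.399, 204.967] pointing down, gripper open.
Joint ranges: [-2.8, 2.8], [-0.68, 2.1], [0.12, 2.68], [-1.39, 4.53], [0.16, 2.79], [-2.81, 2.81]. Speed limits (rad/s): [1.89, 1.89, 2.22, 3.01, 3.01, 3.01].

### API

Orientations are given as a rotation vector (axis times angle).
In Python, from plant import env gives the robot as it stands.
- The arm moves only by the tool arm_command, never from a script. Its arguments are lists of equal length, an entry for each row: "slide": the shift along the tool's x, y, z in m, a list of three; "spin": the turn about the tool's z in degrees; "gripper": the opening, from 0 (shut) to 1 (fully open). In form: {"slide": [[x, y, z], ...], "spin": [spin, ...], "gripper": [gripper, ...]}. A call has exactly 10 rows; each row shifts and turns the commanded pose from where the row before left it, along the tool's axes as they then stand; what a row does not reach is not made up. A row lasts 1/12 s, in which the tool goes at most 41.7 mm and 7.16 degrees, less where a joint would pass 70% of its speed; a pose out of reach is approached as far as the arm can. A call with a gripper value outside its range is refused whole. The fingers move at their own pace and stop on an object; "newtons" is the grip in N (left out, the last holds). Time passes only in rows, so rows that do not move let the fingers close, or fill a call up. It gives the time, the measured TCP pose, the force and the opening at its end, in the units of the state.
- env.sense(): the state, without advancing time (a new reading comes with each control period).
- env.get_image(name): name is "side" or "top"; returns a dict with "pixels" (420x560x3 uint8, blue, green, red), "range_z" (420x560 float32, mm along the optical axis (not along the pixel's ray), 0 where there is no reading), "fx", "fy", "cx", "cy" (pixels), "eye" and "rotation" of the camera in the world. Camera axes: x right, y down, z forward; pixel columns grow to the right and rows downward; lengths in mm; the calibration is good to about 2 mm. A picture is of the moment at which its call begins.
- env.close_job(): hands the job in, once; it reports no verdict.
The state is a dict: "clock": time; "q": joint angles; "dq": joint speeds; "joint_torque": joint torques, N m; "eef_pos": TCP position; "eef_rot": TCP orientation; "contact_force": force on the tool from outside, world axes, zero at the start; "ft_torque": the same for the moment, N m; "width": finger opening in mm.
Only numpy, scipy, OpenCV 4.12 (cv2) and the standard library are available. Lean on these libraries where they do the work, as an engineer would, in place of code of your own. Each camera call takes 0.05 s, during which the arm holds its last target. There are 200 camera calls.

## Working session

There is one attempt and no reset: what is moved stays moved. The work goes in short steps, Python scripts to look and compute and a tool call to move; the robot and the scene stay as the last step left them, time stands still between calls to the robot, and variables do not carry over. Pictures are saved under pics/ and viewed, about 8 in all and at most 12, crops included, and the job is handed in when it is done.

Besides the shell and the picture viewer there is one more tool, called by a JSON object that holds its "api" and its "payload", one argument or row to a line. arm_command: Moves the arm, as the interface text tells. Its arguments: {"type":"object","properties":{"slide":{"type":"array","items":{"type":"array","items":{"type":"number"}}},"spin":{"type":"array","items":{"type":"number"}},"gripper":{"type":"array","items":{"type":"number"}},"newtons":{"type":"number"}},"required":["slide","spin","gripper"]}

```bash
ls && mkdir -p pics
cat > h.py <<'E'
import numpy as np, cv2
from plant import env
def pts(im):
    "world xyz (mm) per pixel from range_z"
    z=im["range_z"].astype(float); v,u=np.mgrid[:z.shape[0],:z.shape[1]]
    c=np.stack([(u-im["cx"])/im["fx"]*z,(v-im["cy"])/im["fy"]*z,z],-1)
    return c@np.array(im["rotation"]).T+np.array(im["eye"])
E
python3 - <<'E'
from h import *
for n in ("top","side"):
    im=env.get_image(n); cv2.imwrite(f"pics/{n}0.png",im["pixels"])
    np.savez(f"/tmp/{n}0.npz",**im); P=pts(im)
    print(n,im["eye"],im["rotation"],im["fx"],im["cx"],im["cy"],P[210,280],(im["range_z"]==0).mean())
print(env.sense())
E
```

```text
picsTraceback (most recent call last):
  File "<stdin>", line 4, in <module>
  File "h.py", line 7, in pts
    return c@np.array(im["rotation"]).T+np.array(im["eye"])
           ~~~~~~~~~~~~~~~~~~~~~~~~~~~~^~~~~~~~~~~~~~~~~~~~
ValueError: operands could not be broadcast together with shapes (420,560) (3,)
```

```bash
sed -i 's/c@np.array(im\["rotation"\]).T/c@cv2.Rodrigues(np.array(im["rotation"],float))[0].T/' h.py
python3 - <<'E'
from h import *
for n in ("top","side"):
    im=env.get_image(n); cv2.imwrite(f"pics/{n}0.png",im["pixels"])
    np.savez(f"/tmp/{n}0.npz",**im); P=pts(im)
    print(n,im["eye"],im["rotation"],im["fx"],im["cx"],im["cy"],P[210,280],(im["range_z"]==0).mean())
print(env.sense())
E
```

```text
top [ 444.30484698  -25.79716412 1425.07323814] [-2.18486145  2.1327589  -0.11946915] 409.32669104275215 282.45712178680816 207.5249091386307 [ 6.01498129e+02 -7.43412146e+00 -1.48513157e-01] 0.00413265306122449
side [290.41454529 640.9355364  984.73143437] [-0.60753102  2.75504421 -1.00968388] 428.0373772210438 281.4472463105897 210.44328151546287 [ 642.57089384 -117.40259197   -2.01337548] 0.004077380952380952
{'clock': 0.15, 'q': array([-1.43000986e+00,  1.50876503e-01,  1.43787624e+00,  4.60631607e-05,
        1.55379388e+00, -1.34046321e-01]), 'dq': array([-0.00053317, -0.00094885, -0.00164953, -0.00130838,  0.00040024,
        0.000856  ]), 'joint_torque': array([ 2.51065067e-03, -7.13379693e+01, -5.71044409e+01, -1.02513050e-04,
        7.03628029e-03,  1.49916259e-04]), 'eef_pos': array([ 155.98747651, -553.21437492,  204.51489648]), 'eef_rot': array([-3.11103258e+00, -4.30217000e-01, -6.72739307e-05]), 'contact_force': array([0.97969142, 0.28603193, 0.77006876]), 'ft_torque': array([-0.01284678, -0.00872366, -0.03195674]), 'width': 85.164620725119}
```

View pics/top0.png

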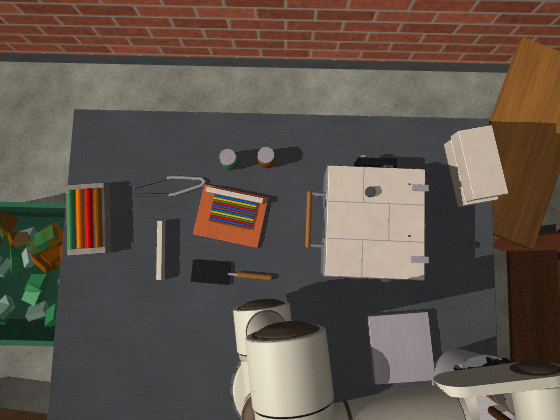

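View pics/side0.png

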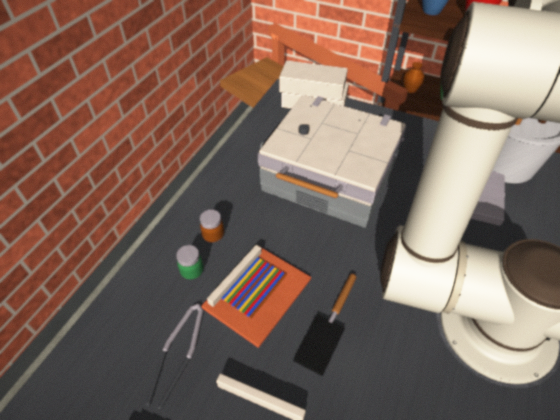

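The top view shows the dam at (160,250), the plate at (232,215) with its back bar along the upper side, the panel at (233,210), and the handle bar at (308,220) on the kiln's left side. Next I measure these.

```bash
cat >> h.py <<'E'
def rect(P,m):
    "min-area rectangle of masked points in world xy: centre, long-axis angle (deg), (long,short), z"
    Q=P[m]; (c,s,a)=cv2.minAreaRect(Q[:,:2].astype(np.float32))
    if s[0]<s[1]: a+=90; s=(s[1],s[0])
    return np.round(c,1),round((a+90)%180-90,2),np.round(s,1),np.round(np.median(Q[:,2]),1),len(Q)
def big(m):
    n,l,st,_=cv2.connectedComponentsWithStats(m.astype(np.uint8)); return l==1+st[1:,4].argmax()
def box(m,u0,u1,v0,v1):
    o=np.zeros_like(m); o[v0:v1,u0:u1]=m[v0:v1,u0:u1]; return o
E
python3 - <<'E'
from h import *
im=dict(np.load("/tmp/top0.npz")); P=pts(im); hsv=cv2.cvtColor(im["pixels"],cv2.COLOR_BGR2HSV); H,S,V=[hsv[...,i].astype(int) for i in range(3)]
white=(S<60)&(V>140)
print("dam",rect(P,big(box(white&(P[...,2]>28),145,180,210,290))))
print("bar",rect(P,big(box(white&(P[...,2]>20),185,275,175,260))))
print("plate",rect(P,big(box((P[...,2]>6)&(P[...,2]<45),185,275,180,252))))
pl=(H<14)&(S>120)&(V>90)
pan=box((P[...,2]>15)&(P[...,2]<27)&~pl&(S>80),205,262,188,235)
print("panel",rect(P,big(pan)))
hd=box((P[...,2]>140)&(P[...,2]<185)&(S>90),300,318,185,255)
print("handle",rect(P,big(hd)), P[hd][:,2].max())
lid=box((P[...,2]>165)&(P[...,2]<185)&(S<60),315,430,155,290)
print("lid",rect(P,big(lid)))
pad=box((P[...,2]>3)&(P[...,2]<30),188,275,258,286); print("paddle",rect(P,big(pad)))
for n,u,v in(("jarA",265,155),("jarB",228,158)): print(n,P[v,u])
E
```

```text
dam (array([460.2, 191. ]), -87.91, array([432.2, 195.3]), np.float64(38.0), 291)
bar (array([646.7, 151.8]), 79.67, array([198.1,  17.3]), np.float64(38.0), 285)
plate (array([587.1, 191.9]), 78.63, array([294.8, 193.1]), np.float64(15.0), 3441)
panel (array([585.8, 156.9]), 79.29, array([150.7,  41.4]), np.float64(19.5), 430)
handle (array([559.4, -97.5]), -0.97, array([176.9,  15.7]), np.float64(171.2), 285) 178.41825619815063
lid (array([ 555.1, -305.7]), -0.94, array([343.7, 315.1]), np.float64(174.6), 10844)
paddle (array([376.9, 154.8]), 84.43, array([283.2,  86.9]), np.float64(12.1), 1100)
jarA [779.75207242  47.1072751   70.00835439]
jarB [765.38025897 171.28501968  74.56104266]
```

```bash
cat >> h.py <<'E'
def cast(im,m,z):
    "mask pixels cast onto plane z -> full array of points"
    v,u=np.mgrid[:m.shape[0],:m.shape[1]]
    d=np.stack([(u-im["cx"])/im["fx"],(v-im["cy"])/im["fy"],np.ones(m.shape)],-1)@cv2.Rodrigues(np.array(im["rotation"],float))[0].T
    e=np.array(im["eye"]); return e+d*((z-e[2])/d[...,2])[...,None]
E
python3 - <<'E'
from h import *
im=dict(np.load("/tmp/top0.npz")); P=pts(im); hsv=cv2.cvtColor(im["pixels"],cv2.COLOR_BGR2HSV); H,S,V=[hsv[...,i].astype(int) for i in range(3)]
white=(S<60)&(V>140)
m=big(box(white,145,180,210,290)); print("dam z38",rect(cast(im,m,38),m)); 
m=big(box(white&(P[...,2]>28)&(P[...,2]<48),145,180,210,290)); print("dam",rect(P,m))
m=big(box(white,185,275,175,260)); print("bar z38",rect(cast(im,m,38),m))
m=big(box((P[...,2]>16)&(P[...,2]<24),185,275,182,250)); print("panel",rect(P,m))
pl=big(box((H<14)&(S>120)&(V>60),185,275,180,252)); print("plate z12",rect(cast(im,pl,12),pl))
c=im["pixels"][170:262,140:285]; 
s=dict(np.load("/tmp/side0.npz"))["pixels"][230:420,150:400]
a=cv2.resize(c,None,fx=5.5,fy=5.5,interpolation=cv2.INTER_CUBIC); cv2.imwrite("pics/crop1.png",a)
hd=box((H<25)&(S>90)&(V>60),300,316,185,255); hd=big(hd); print("handle z173",rect(cast(im,hd,173),hd))
s=dict(np.load("/tmp/side0.npz")); Ps=pts(s); hs=cv2.cvtColor(s["pixels"],cv2.COLOR_BGR2HSV).astype(int)
m=big(box((hs[...,2]>140)&(hs[...,1]<70)&(Ps[...,2]>30)&(Ps[...,2]<46),200,320,360,420)); print("side dam",rect(Ps,m))
m=big(box((hs[...,0]<25)&(hs[...,1]>90)&(Ps[...,2]>150)&(Ps[...,2]<190),265,350,165,200)); print("side handle",rect(Ps,m))
E
```

```text
dam z38 (array([452.5, 397.7]), 2.07, array([194.9,  16.8]), np.float64(38.0), 296)
dam (array([452.7, 397.7]), 2.09, array([195.3,  18.6]), np.float64(37.9), 290)
bar z38 (array([646.6, 151.2]), 79.5, array([196.2,  17.2]), np.float64(38.0), 285)
panel (array([588.5, 154.8]), 79.59, array([158. , 100.1]), np.float64(19.7), 941)
plate z12 (array([577.7, 163.9]), 79.49, array([230.1, 179.6]), np.float64(12.0), 2053)
handle z173 (array([558.9, -97. ]), -1.02, array([176. ,  15.8]), np.float64(173.0), 296)
side dam (array([450.8, 398.3]), 2.79, array([199.7,  19.5]), np.float64(37.6), 885)
side handle (array([556.6, -95.5]), -0.2, array([175.8,  18.7]), np.float64(170.4), 390)
```

View pics/crop1.png

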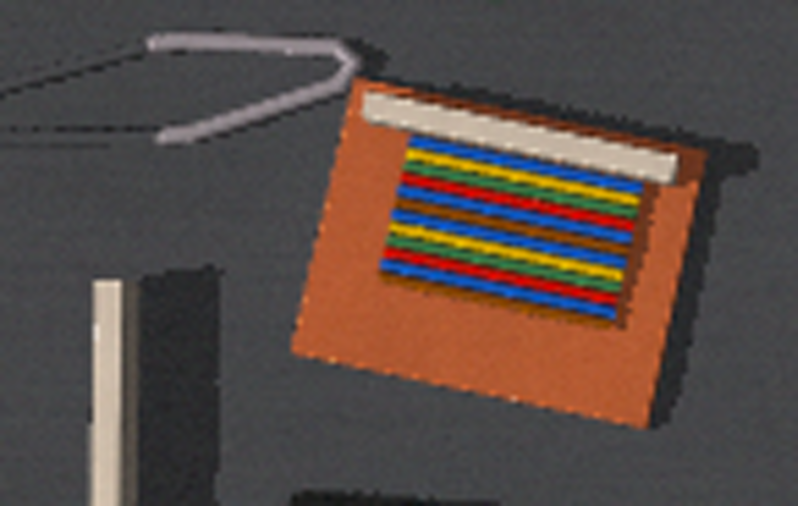

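The crop shows the panel square with the back bar and about 6 mm off-centre along the plate's −y. The open edge is clear, with bare terracotta below it. The dam lies at (452,398) with a yaw of 2°. Its target is about (533,165.5) with a yaw of 79.5°. I'm moving to the dam now.

{"api": "arm_command", "payload": {
  "slide": [
    [0,0,0],
    [0,0,0],
    [0.018,-0.03,0],
    [0.018,-0.03,0],
    [0.018,-0.03,0],
    [0.018,-0.03,0],
    [0.018,-0.03,0],
    [0.018,-0.03,0],
    [0.018,-0.03,0],
    [0.018,-0.03,0]
  ],
  "spin": [6.8,6.8,0,0,0,0,0,0,0,0],
  "gripper": [0.6,0.6,0.6,0.6,0.6,0.6,0.6,0.6,0.6,0.6],
  "newtons": 40
}}

```text
clock: 0.98
eef_pos: [291.2, -306.6, 204.9]
eef_rot: [-3.141, -0.058, -0.0]
contact_force: [1.8, -0.2, -0.3]
width: 51.2
```

{"api": "arm_command", "payload": {
  "slide": [
    [0.012,-0.034,0],
    [0.012,-0.034,0],
    [0.012,-0.034,0],
    [0.012,-0.034,0],
    [0.012,-0.034,0],
    [0.012,-0.034,0],
    [0.012,-0.034,0],
    [0.012,-0.034,0],
    [0.012,-0.034,0],
    [0.012,-0.034,0]
  ],
  "spin": [0,0,0,0,0,0,0,0,0,0],
  "gripper": [0.6,0.6,0.6,0.6,0.6,0.6,0.6,0.6,0.6,0.6]
}}

```text
clock: 1.82
eef_pos: [398.1, 38.0, 205.1]
eef_rot: [-3.141, -0.059, -0.001]
contact_force: [0.1, -0.3, -0.2]
width: 51.3
```

{"api": "arm_command", "payload": {
  "slide": [
    [0.007,-0.035,0],
    [0.007,-0.035,0],
    [0.007,-0.035,0],
    [0.007,-0.035,0],
    [0.007,-0.035,0],
    [0.007,-0.035,0],
    [0.007,-0.035,0],
    [0.007,-0.035,0],
    [0.007,-0.035,0],
    [0.004,-0.03,0]
  ],
  "spin": [0,0,0,0,0,0,0,0,0,0],
  "gripper": [0.6,0.6,0.6,0.6,0.6,0.6,0.6,0.6,0.6,0.6]
}}

```text
clock: 2.65
eef_pos: [452.1, 385.6, 204.5]
eef_rot: [3.141, 0.06, -0.001]
contact_force: [0.1, -0.4, 1.4]
width: 51.0
```

{"api": "arm_command", "payload": {
  "slide": [
    [0,-0.012,0.01],
    [0,0,0.03],
    [0,0,0.035],
    [0,0,0.035],
    [0,0,0.035],
    [0,0,0.028],
    [0,0,0.014],
    [0,0,0.006],
    [0,0,0],
    [0,0,0]
  ],
  "spin": [0,0,0,0,0,0,0,0,0,0],
  "gripper": [0.6,0.6,0.6,0.6,0.6,0.6,0.6,0.6,0.2,0.1]
}}

```text
clock: 3.48
eef_pos: [452.0, 395.4, 12.8]
eef_rot: [-3.141, -0.059, -0.001]
contact_force: [-0.3, -0.1, 0.8]
width: 28.1
```

{"api": "arm_command", "payload": {
  "slide": [
    [0,0,0],
    [0,0,0],
    [0,0,0],
    [0,0,0],
    [0,0,0],
    [0,0,0],
    [0,0,0],
    [0,0,0],
    [0,0,0],
    [0,0,0]
  ],
  "spin": [0,0,0,0,0,0,0,0,0,0],
  "gripper": [0,0,0,0,0,0,0,0,0,0]
}}

```text
clock: 4.32
eef_pos: [451.7, 395.4, 12.1]
eef_rot: [-3.141, -0.059, 0.0]
contact_force: [0.7, -0.4, -0.9]
width: -0.1
```

The fingers closed on nothing, so I look.

Run:
```python
from h import *
a=env.get_image("side"); b=env.get_image("top")
x=cv2.resize(a["pixels"][280:420,150:350],(600,420)); y=cv2.resize(b["pixels"][190:310,120:220],(200*2,480))[:420,:190*2]
cv2.imwrite("pics/look2.png",np.hstack([x,y])[:, :800])
P=pts(a);m=box((P[...,2]>5)&(P[...,2]<200),190,340,340,420)
print(rect(pts(b),big(box((pts(b)[...,2]>25)&(pts(b)[...,2]<45),130,200,200,300))), env.sense()["eef_pos"])
```

```text
(array([509.5, 399.5]), 1.96, array([82. , 19.1]), np.float64(37.2), 148) [451.7214857 395.3532498  12.0796514]
```

View pics/look2.png

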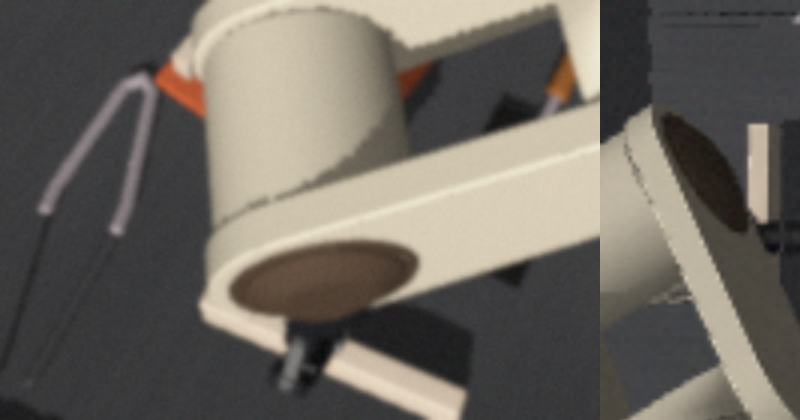

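The side view shows the dam apparently unmoved, with the gripper over its middle at crop (300,360). I check where the fingers are in depth.

Run:
```python
from h import *
a=env.get_image("side"); P=pts(a)
for v in range(384,412,3): print(v,[(u,*np.round(P[v,u]).astype(int),int(a["pixels"][v,u].mean())) for u in range(240,268,3)])
s=env.sense(); print(s["width"],s["contact_force"],s["q"],s["joint_torque"])
```

```text
384 [(240, np.int64(430), np.int64(477), np.int64(353), 87), (243, np.int64(425), np.int64(476), np.int64(355), 79), (246, np.int64(422), np.int64(474), np.int64(355), 64), (249, np.int64(418), np.int64(472), np.int64(352), 62), (252, np.int64(415), np.int64(469), np.int64(349), 64), (255, np.int64(411), np.int64(467), np.int64(349), 66), (258, np.int64(408), np.int64(464), np.int64(345), 67), (261, np.int64(403), np.int64(463), np.int64(346), 68), (264, np.int64(400), np.int64(460), np.int64(342), 59), (267, np.int64(421), np.int64(416), np.int64(194), 44)]
387 [(240, np.int64(496), np.int64(401), np.int64(38), 189), (243, np.int64(491), np.int64(398), np.int64(35), 177), (246, np.int64(456), np.int64(432), np.int64(179), 52), (249, np.int64(449), np.int64(433), np.int64(189), 40), (252, np.int64(443), np.int64(431), np.int64(193), 43), (255, np.int64(438), np.int64(430), np.int64(194), 48), (258, np.int64(433), np.int64(427), np.int64(195), 40), (261, np.int64(428), np.int64(425), np.int64(194), 37), (264, np.int64(424), np.int64(421), np.int64(187), 31), (267, np.int64(421), np.in
[... 4073 characters left out ...]
4(-1), 59), (246, np.int64(469), np.int64(430), np.int64(-3), 59), (249, np.int64(440), np.int64(456), np.int64(129), 43), (252, np.int64(457), np.int64(425), np.int64(0), 51), (255, np.int64(451), np.int64(422), np.int64(-2), 58), (258, np.int64(445), np.int64(420), np.int64(2), 60), (261, np.int64(440), np.int64(417), np.int64(-1), 54), (264, np.int64(434), np.int64(414), np.int64(-2), 57), (267, np.int64(428), np.int64(412), np.int64(0), 56)]
-0.05563652684878613 [ 0.42311856 -0.23392384 -0.3861509 ] [5.90630509e-01 3.36378963e-01 1.61415349e+00 1.11860423e-04
 1.19109226e+00 2.12395787e+00] [ 2.66519157e-03 -8.13543892e+01 -5.01616895e+01  3.93403998e-04
  1.04728835e-03 -2.26053936e-05]
```

Run:
```python
from h import *
a=env.get_image("side"); P=pts(a)
R=cv2.Rodrigues(np.array(a["rotation"],float))[0]
K=np.array([[a["fx"],0,a["cx"]],[0,a["fy"],a["cy"]],[0,0,1]])
for y in (395,412):
  for z in (12,31,50,70,85,100,130):
    c=R.T@(np.array([452,y,z])-a["eye"]); u,v=(K@c/c[2])[:2]; ui,vi=int(round(u)),int(round(v))
    print(y,z,ui,vi,np.round(P[vi,ui]) if vi<420 else None)
cv2.imwrite("pics/look3.png",cv2.resize(a["pixels"][360:420,220:300],(800,600),interpolation=cv2.INTER_CUBIC))
```

```text
395 12 260 397 [439. 415.  92.]
395 31 260 394 [442. 409.  87.]
395 50 259 391 [432. 427. 172.]
395 70 259 388 [432. 426. 187.]
395 85 259 386 [426. 435. 230.]
395 100 259 383 [406. 464. 350.]
395 130 258 378 [407. 464. 371.]
412 12 257 405 [453. 409.  -2.]
412 31 256 402 [439. 432. 111.]
412 50 256 399 [442. 425. 106.]
412 70 255 396 [439. 431. 146.]
412 85 255 394 [440. 429. 151.]
412 100 255 391 [438. 430. 174.]
412 130 254 386 [413. 467. 338.]
```

View pics/look3.png

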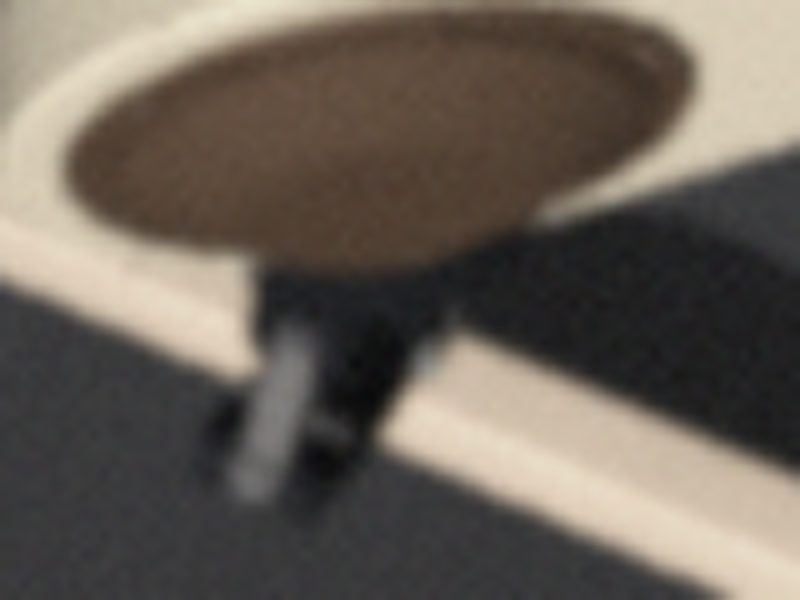

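The near finger's lower part isn't where a grip around the dam would put it. I'll lift straight up with the fingers shut and compare what the cameras show with the reported pose.

{"api": "arm_command", "payload": {
  "slide": [
    [0,0,-0.01],
    [0,0,-0.02],
    [0,0,-0.03],
    [0,0,-0.03],
    [0,0,-0.03],
    [0,0,-0.03],
    [0,0,-0.03],
    [0,0,-0.02],
    [0,0,0],
    [0,0,0]
  ],
  "spin": [0,0,0,0,0,0,0,0,0,0],
  "gripper": [0,0,0,0,0,0,0,0,0,0]
}}

```text
clock: 5.35
eef_pos: [451.9, 395.5, 213.7]
eef_rot: [-3.14, -0.059, -0.003]
contact_force: [-0.4, 0.7, -0.6]
width: 0.1
```

Run:
```python
from h import *
a=env.get_image("side"); P=pts(a); s=env.sense(); print(s["eef_pos"],s["width"],s["contact_force"])
R=cv2.Rodrigues(np.array(a["rotation"],float))[0]
K=np.array([[a["fx"],0,a["cx"]],[0,a["fy"],a["cy"]],[0,0,1]])
x,y,z0=s["eef_pos"]; img=a["pixels"].copy()
uv=[]
for z in (0,19,40,73):
    c=R.T@(np.array([x,y,z0+z])-a["eye"]); uv.append((K@c/c[2])[:2])
uv=np.array(uv);print(uv.round())
u,v=int(uv[0,0]),int(uv[0,1]); v0=min(max(v-70,0),300)
crop=cv2.resize(img[v0:v0+120,u-80:u+80],(800,600),interpolation=cv2.INTER_CUBIC)
for p in uv: cv2.circle(crop,(int((p[0]-u+80)*5),int((p[1]-v0)*5)),4,(0,0,255),1)
cv2.imwrite("pics/look4.png",crop); print(u-80,v0)
```

```text
[451.58052807 395.24910361 212.27534738] 0.059550900175688586 [-0.03154991 -0.684938   -0.69418825]
[[256. 363.]
 [256. 359.]
 [255. 354.]
 [255. 347.]]
176 292
```

View pics/look4.png

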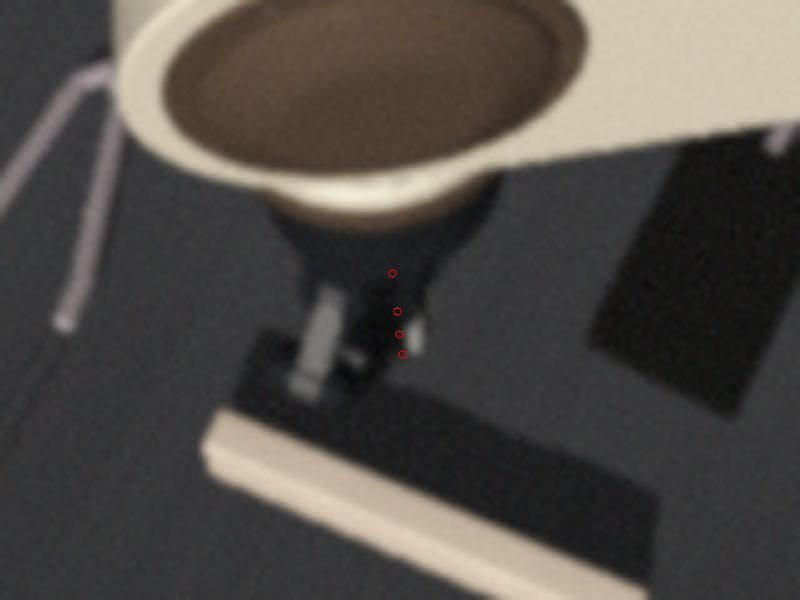

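The dam's near corner is still at image (217,380), so it wasn't lifted or moved. The knuckles hide the fingertips. I'll spin towards the placing yaw, where the side camera sees the fingers from the front, and check the tip height.

{"api": "arm_command", "payload": {
  "slide": [
    [0,0,0],
    [0,0,0],
    [0,0,0],
    [0,0,0],
    [0,0,0],
    [0,0,0],
    [0,0,0],
    [0,0,0],
    [0,0,0],
    [0,0,0]
  ],
  "spin": [-7,-7,-7,-7,-7,-7,-7,-7,-7,-7],
  "gripper": [0.6,0.6,0.6,0.6,0.6,0.6,0.6,0.6,0.6,0.6]
}}

```text
clock: 6.23
eef_pos: [451.2, 395.0, 210.7]
eef_rot: [-2.534, -1.857, 0.003]
contact_force: [-0.2, -0.2, -0.8]
width: 51.0
```

Run:
```python
from h import *
a=env.get_image("side"); P=pts(a); s=env.sense(); print(s["eef_pos"],s["eef_rot"],s["width"])
# gripper pixels: dark things within 70 mm of the tool axis, below the flange; profile by height
d=np.hypot(P[...,0]-s["eef_pos"][0],P[...,1]-s["eef_pos"][1])
m=(d<75)&(P[...,2]>60)&(P[...,2]<420)
Q=P[m]; print("lowest",np.percentile(Q[:,2],[0,1,3,10,50]))
for z in range(180,360,15):
    q=Q[(Q[:,2]>=z)&(Q[:,2]<z+15)]
    if len(q): print(z,len(q),"x",np.percentile(q[:,0],[2,98]).round(),"y",np.percentile(q[:,1],[2,98]).round())
v,u=np.nonzero(m); print(u.min(),u.max(),v.min(),v.max())
cv2.imwrite("pics/look5.png",cv2.resize(a["pixels"][300:420,170:330],(800,600),interpolation=cv2.INTER_CUBIC))
```

```text
[451.24102037 395.04529466 210.73854674] [-2.5238643  -1.87036884  0.00338359] 51.01122619136029
lowest [241.09351413 247.40676862 255.88989166 291.03977617 344.33566367]
240 30 x [416. 484.] y [392. 415.]
255 30 x [416. 484.] y [396. 415.]
270 13 x [414. 429.] y [413. 418.]
285 102 x [402. 426.] y [397. 423.]
300 98 x [391. 439.] y [402. 424.]
315 57 x [391. 440.] y [412. 426.]
330 263 x [385. 439.] y [402. 426.]
345 123 x [393. 426.] y [399. 416.]
229 289 327 373
```

View pics/look5.png

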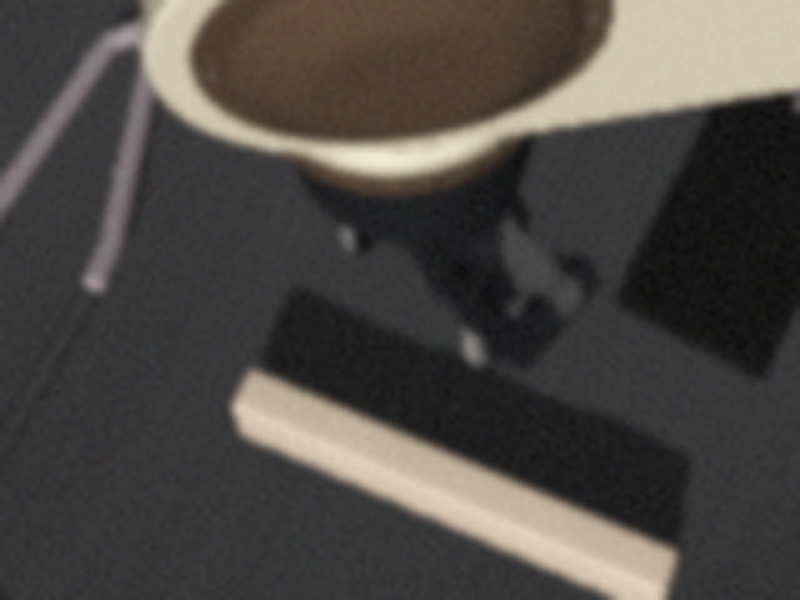

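The fingertips appear at z ≈ 241 when the reported TCP is z = 211. Even allowing about 4 mm for the opening swing, the real tips are about 26 mm higher than reported. That agrees with the fingers shutting just above the 38 mm dam when the reported z was 12. I'll go lower by that much, watching force and width.

{"api": "arm_command", "payload": {
  "slide": [
    [0,0,0.015],
    [0,0,0.015],
    [0,0,0.015],
    [0,0,0.015],
    [0,0,0.015],
    [0,0,0.015],
    [0,0,0.015],
    [0,0,0.015],
    [0,0,0.015],
    [0,0,0.015]
  ],
  "spin": [7,7,7,7,7,7,7,7,7,7],
  "gripper": [0.6,0.6,0.6,0.6,0.6,0.6,0.6,0.6,0.6,0.6]
}}

```text
clock: 7.12
eef_pos: [451.1, 394.9, 60.4]
eef_rot: [3.141, 0.044, -0.002]
contact_force: [0.3, -0.5, 0.3]
width: 51.2
```

{"api": "arm_command", "payload": {
  "slide": [
    [0,-0.002,0.008],
    [0,0,0.01],
    [0,0,0.01],
    [0,0,0.008],
    [0,0,0.006],
    [0,0,0.006],
    [0,0,0.005],
    [0,0,0.004],
    [0,0,0.004],
    [0,0,0]
  ],
  "spin": [0,0,0,0,0,0,0,0,0,0],
  "gripper": [0.6,0.6,0.6,0.6,0.6,0.6,0.6,0.6,0.6,0.6]
}}

```text
clock: 7.95
eef_pos: [451.4, 397.2, 0.4]
eef_rot: [3.141, 0.059, -0.001]
contact_force: [-0.2, -0.1, 0.3]
width: 51.3
```

{"api": "arm_command", "payload": {
  "slide": [
    [0,0,0.003],
    [0,0,0.003],
    [0,0,0.003],
    [0,0,0.001],
    [0,0,0],
    [0,0,0],
    [0,0,0],
    [0,0,0],
    [0,0,0],
    [0,0,0]
  ],
  "spin": [0,0,0,0,0,0,0,0,0,0],
  "gripper": [0.6,0.6,0.6,0.6,0.1,0,0,0,0,0]
}}

```text
clock: 8.78
eef_pos: [451.8, 397.5, -8.7]
eef_rot: [-3.141, -0.059, -0.001]
contact_force: [-0.0, -0.2, 3.2]
width: 17.1
```

Run:
```python
from h import *
s=env.sense(); print({k:np.round(s[k],3) for k in("eef_pos","eef_rot","contact_force","width","clock")})
```

```text
{'eef_pos': array([451.782, 397.478,  -8.67 ]), 'eef_rot': array([-3.141e+00, -5.900e-02, -1.000e-03]), 'contact_force': array([-0.012, -0.157,  3.155]), 'width': np.float64(17.106), 'clock': np.float64(8.783)}
```

Gripped: width 17.1 mm. I lift, carry it over the plate and spin to the placing yaw.

{"api": "arm_command", "payload": {
  "slide": [
    [0,0,-0.01],
    [0,0,-0.025],
    [0,0,-0.03],
    [0,0,-0.025],
    [0.0063,0.0233,-0.01],
    [0.0063,0.0233,0],
    [0.0063,0.0233,0],
    [0.0063,0.0233,0],
    [0.0063,0.0233,0],
    [0.0063,0.0233,0]
  ],
  "spin": [0,0,0,0,0,0,0,0,0,0],
  "gripper": [0,0,0,0,0,0,0,0,0,0],
  "newtons": 60
}}

```text
clock: 9.62
eef_pos: [494.6, 257.9, 91.6]
eef_rot: [-3.141, -0.059, 0.0]
contact_force: [0.0, -1.5, -2.0]
width: 16.8
```

{"api": "arm_command", "payload": {
  "slide": [
    [0.0063,0.0233,0],
    [0.0063,0.0233,0],
    [0.0063,0.0233,0],
    [0.0063,0.0233,0],
    [0,0,0],
    [0,0,0],
    [0,0,0],
    [0,0,0],
    [0,0,0],
    [0,0,0]
  ],
  "spin": [0,0,0,0,-7,-7,-7,-7,-7,-7],
  "gripper": [0,0,0,0,0,0,0,0,0,0]
}}

```text
clock: 10.45
eef_pos: [523.1, 166.8, 91.5]
eef_rot: [-2.908, -1.189, 0.0]
contact_force: [-0.6, 0.4, -2.9]
width: 16.4
```

{"api": "arm_command", "payload": {
  "slide": [
    [0,0,0],
    [0,0,0],
    [0,0,0],
    [0,0,0],
    [0,0,0],
    [0,0,0],
    [0,0,0],
    [0,0,0],
    [0,0,0],
    [0,0,0]
  ],
  "spin": [-7,-7,-7,-7,-7,-0.4,0,0,0,0],
  "gripper": [0,0,0,0,0,0,0,0,0,0]
}}

```text
clock: 11.28
eef_pos: [523.3, 166.8, 91.1]
eef_rot: [-2.417, -2.007, -0.0]
contact_force: [-0.6, 0.3, -2.3]
width: 16.6
```

Run:
```python
from h import *
s=env.sense(); print({k:np.round(s[k],3) for k in("eef_pos","eef_rot","contact_force","width","clock")})
r=s["eef_rot"]; print("yaw",2*np.degrees(np.arctan2(r[1],r[0])))
for n in("top","side"):
    a=env.get_image(n);P=pts(a);hsv=cv2.cvtColor(a["pixels"],cv2.COLOR_BGR2HSV).astype(int); np.savez(f"/tmp/{n}1.npz",**a)
    z=P[...,2]; w=(hsv[...,1]<70)&(hsv[...,2]>110)
    near=np.hypot(P[...,0]-s["eef_pos"][0],P[...,1]-s["eef_pos"][1])<115
    m=w&near&(z>85)&(z<160); 
    if m.sum()>30: print(n,"dam",rect(P,big(m)),np.percentile(P[m][:,2],[2,50,98]))
    cv2.imwrite(f"pics/pl_{n}.png",a["pixels"])
t=cv2.imread("pics/pl_top.png")[160:280,170:290]; sd=cv2.imread("pics/pl_side.png")[220:400,150:330]
cv2.imwrite("pics/look6.png",np.hstack([cv2.resize(t,(400,400)),cv2.resize(sd,(400,400))]))
```

```text
{'eef_pos': array([523.259, 166.845,  91.093]), 'eef_rot': array([-2.417, -2.007, -0.   ]), 'contact_force': array([-0.553,  0.275, -2.261]), 'width': np.float64(16.612), 'clock': np.float64(11.283)}
yaw -280.57714351301354
top dam (array([511.2,  92.9]), 79.71, array([49.4, 16.1]), np.float64(138.0), 82) [132.67547478 138.01883828 142.34432097]
side dam (array([528.6, 212.9]), 85.45, array([106.2,  30.7]), np.float64(136.3), 531) [106.68637839 136.34492582 145.32332358]
```

View pics/look6.png

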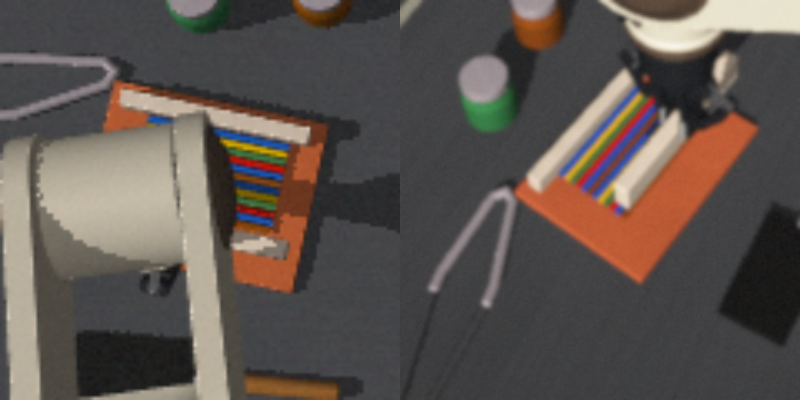

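The dam is level and parallel to the panel (yaw 79.4°), and the plate and panel look undisturbed. In the top crop the dam's end is at (260,245), in front of the open edge. I descend to just above the plate, about 9 mm short of the panel.

{"api": "arm_command", "payload": {
  "slide": [
    [0,0,0.006],
    [0,0,0.012],
    [0,0,0.014],
    [0,0,0.014],
    [0,0,0.012],
    [0,0,0.01],
    [0,0,0.008],
    [0,0,0.006],
    [0,0,0.004],
    [0,0,0]
  ],
  "spin": [0,0,0,0,0,0,0,0,0,0],
  "gripper": [0,0,0,0,0,0,0,0,0,0]
}}

```text
clock: 12.22
eef_pos: [523.1, 166.8, 4.4]
eef_rot: [-2.414, -2.009, 0.001]
contact_force: [-0.7, -0.0, -1.4]
width: 16.8
```

```bash
cat >> h.py <<'E'
ex=np.array([np.cos(np.radians(-10.5)),np.sin(np.radians(-10.5))]); ey=np.array([-ex[1],ex[0]]); PC=np.array([577.7,163.9])
def pf(P): return np.stack([(P[...,:2]-PC)@ex,(P[...,:2]-PC)@ey],-1)   # plate frame
def place():
    s=env.sense(); print({k:np.round(s[k],2) for k in("eef_pos","contact_force","width","clock")},"tcp in plate",pf(s["eef_pos"]).round(1))
    for n in("top","side"):
        a=env.get_image(n);P=pts(a);h=cv2.cvtColor(a["pixels"],cv2.COLOR_BGR2HSV).astype(int);z=P[...,2]
        w=(h[...,1]<70)&(h[...,2]>110); q=pf(P)
        # dam top face z~50, panel z~20, bar z~38; in plate frame
        for nm,m in(("dam",w&(abs(z-51)<5)&(q[...,0]<-15)&(q[...,0]>-80)&(abs(q[...,1])<130)),
                    ("bar",w&(abs(z-38)<4)&(q[...,0]>50)&(q[...,0]<90)&(abs(q[...,1])<130)),
                    ("panel",(abs(z-20)<3.5)&(h[...,1]>80)&(q[...,0]<60)&(q[...,0]>-50)&(abs(q[...,1])<100))):
            if m.sum()<15: print(n,nm,"-"); continue
            m=big(m); k=q[m]; print(n,nm,m.sum(),"x",np.percentile(k[:,0],[3,50,97]).round(1),"y",np.percentile(k[:,1],[1,99]).round(1),
               "slope deg",round(float(np.degrees(np.polyfit(k[:,1],k[:,0],1)[0])),2),"z",np.median(P[m][:,2]).round(1))
        cv2.imwrite(f"pics/last_{n}.png",a["pixels"])
E
python3 -c "from h import *; place()"
```

```text
{'eef_pos': array([523.08, 166.81,   4.39]), 'contact_force': array([-0.75, -0.04, -1.38]), 'width': np.float64(16.77), 'clock': np.float64(12.22)} tcp in plate [-54.2  -7.1]
top dam 66 x [-59.7 -52.1 -44.6] y [-106.7  -61. ] slope deg 0.61 z 51.5
top bar 236 x [62.4 70.5 78.7] y [-97.1  95.9] slope deg -0.26 z 37.5
top panel 224 x [-28.5  26.   58.5] y [-80.1 -15.4] slope deg 45.65 z 19.6
side dam 308 x [-63.5 -55.  -45.6] y [-8.4 91.9] slope deg -1.35 z 51.2
side bar 401 x [60.1 67.9 77.5] y [-64.8  99.5] slope deg -0.15 z 37.8
side panel 1027 x [-28.   15.5  55.7] y [-34.9  70.5] slope deg -9.39 z 19.5
```

The relative measurements put the dam at x ≈ −51.7 in the plate frame, where flush is −44. In y it's centred on the panel. I slide 6 mm, then creep.

{"api": "arm_command", "payload": {
  "slide": [
    [0,0.0005,0],
    [0,0.001,0],
    [0,0.001,0],
    [0,0.001,0],
    [0,0.001,0],
    [0,0.001,0],
    [0,0.0005,0],
    [0,0,0],
    [0,0,0],
    [0,0,0]
  ],
  "spin": [0,0,0,0,0,0,0,0,0,0],
  "gripper": [0,0,0,0,0,0,0,0,0,0]
}}

```text
clock: 13.15
eef_pos: [529.1, 165.8, 5.0]
eef_rot: [-2.414, -2.01, 0.0]
contact_force: [-0.8, 0.2, -2.1]
width: 16.4
```

{"api": "arm_command", "payload": {
  "slide": [
    [0,0,0.0003],
    [0,0,0.0003],
    [0,0.0003,0],
    [0,0,0],
    [0,0.0003,0],
    [0,0,0],
    [0,0.0003,0],
    [0,0,0],
    [0,0,0],
    [0,0,0]
  ],
  "spin": [0,0,0,0,0,0,0,0,0,0],
  "gripper": [0,0,0,0,0,0,0,0,0,0]
}}

```text
clock: 13.98
eef_pos: [530.1, 165.6, 4.4]
eef_rot: [-2.415, -2.01, -0.0]
contact_force: [-0.1, 0.7, -2.5]
width: 16.7
```

Run:
```python
from h import *
place()
a=cv2.imread("pics/last_side.png")[235:355,195:325]; b=cv2.imread("pics/last_top.png")[180:255,195:275]
cv2.imwrite("pics/look7.png",np.hstack([cv2.resize(a,(480,443),interpolation=cv2.INTER_CUBIC),cv2.resize(b,(320,443),interpolation=cv2.INTER_CUBIC)]))
```

```text
{'eef_pos': array([530.08, 165.62,   4.44]), 'contact_force': array([-0.12,  0.74, -2.45]), 'width': np.float64(16.7), 'clock': np.float64(13.98)} tcp in plate [-47.1  -7. ]
top dam 63 x [-52.6 -45.6 -37.9] y [-106.5  -60.5] slope deg 0.97 z 51.5
top bar 228 x [62.5 70.7 78.3] y [-96.9  95.2] slope deg -0.16 z 38.4
top panel 196 x [-30.4  26.   58.3] y [-79.3 -22.5] slope deg 44.7 z 19.7
side dam 301 x [-56.5 -47.5 -38.1] y [-8.3 91.8] slope deg -1.81 z 50.8
side bar 400 x [59.8 68.4 77. ] y [-61.7 100. ] slope deg -0.15 z 37.8
side panel 931 x [-21.3  19.2  56.1] y [-30.7  70.2] slope deg -8.31 z 19.3
```

View pics/look7.png

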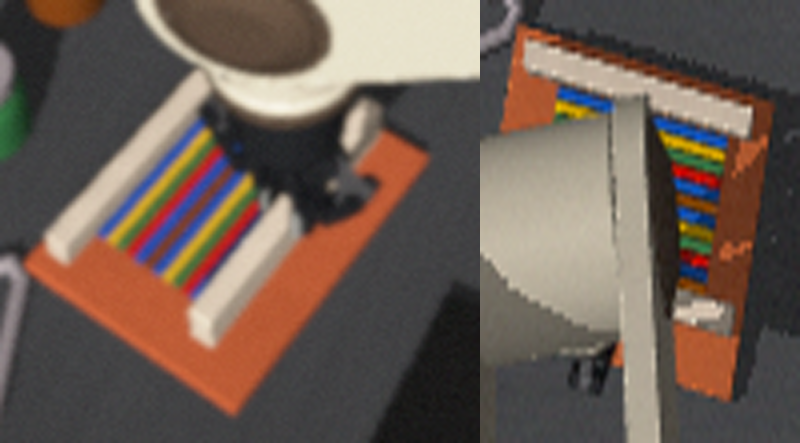

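The side crop shows the dam standing parallel to the panel, beside the last cane, with about 1 mm left to close. I creep on.

{"api": "arm_command", "payload": {
  "slide": [
    [0,0.0003,0],
    [0,0,0],
    [0,0.0003,0],
    [0,0,0],
    [0,0.0003,0],
    [0,0,0],
    [0,0,0],
    [0,0,0],
    [0,0,0],
    [0,0,0]
  ],
  "spin": [0,0,0,0,0,0,0,0,0,0],
  "gripper": [0,0,0,0,0,0,0,0,0,0]
}}

```text
clock: 14.92
eef_pos: [531.0, 165.5, 4.4]
eef_rot: [-2.415, -2.01, -0.0]
contact_force: [-0.6, -0.8, -2.7]
width: 17.2
```

```bash
python3 -c "from h import *; place()"
```

```text
{'eef_pos': array([530.97, 165.46,   4.45]), 'contact_force': array([-0.64, -0.85, -2.72]), 'width': np.float64(17.22), 'clock': np.float64(14.92)} tcp in plate [-46.2  -7. ]
top dam 66 x [-51.6 -44.3 -36.8] y [-106.6  -60.5] slope deg -0.33 z 50.6
top bar 226 x [62.5 70.7 78.5] y [-97.2  94.8] slope deg 0.0 z 38.1
top panel 210 x [-28.   23.8  58.2] y [-79.8 -23.2] slope deg 44.01 z 19.6
side dam 304 x [-55.7 -46.5 -37.1] y [-7.9 91.6] slope deg -1.42 z 51.0
side bar 400 x [59.9 68.2 77.1] y [-60.3 100.6] slope deg -0.19 z 37.8
side panel 908 x [-20.3  19.3  56.2] y [-30.5  70.5] slope deg -6.52 z 19.4
```

{"api": "arm_command", "payload": {
  "slide": [
    [0,0.0003,0],
    [0,0,0],
    [0,0.0003,0],
    [0,0,0],
    [0,0,0],
    [0,0,0],
    [0,0,0],
    [0,0,0],
    [0,0,0],
    [0,0,0]
  ],
  "spin": [0,0,0,0,0,0,0,0,0,0],
  "gripper": [0,0,0,0,0,0,0,0,0,0]
}}

```text
clock: 15.85
eef_pos: [531.5, 165.3, 4.4]
eef_rot: [-2.415, -2.01, -0.0]
contact_force: [-1.5, 0.5, -2.4]
width: 17.1
```

```bash
python3 -c "from h import *; place()" | grep -v panel
```

```text
{'eef_pos': array([531.55, 165.33,   4.41]), 'contact_force': array([-1.53,  0.47, -2.4 ]), 'width': np.float64(17.13), 'clock': np.float64(15.85)} tcp in plate [-45.6  -7. ]
top dam 57 x [-51.  -44.2 -36.4] y [-105.1  -60.4] slope deg -1.01 z 51.0
top bar 226 x [62.4 70.8 78.4] y [-96.2  96.5] slope deg 0.03 z 38.2
side dam 302 x [-54.9 -46.  -36.8] y [-9.1 91.7] slope deg -1.36 z 50.7
side bar 390 x [59.6 68.2 77.3] y [-60.5  99.5] slope deg -0.24 z 37.8
```

There's a light contact of about 1.6 N against the push, so the dam touches the panel. I lower the last millimetre and release.

{"api": "arm_command", "payload": {
  "slide": [
    [0,0,0.0004],
    [0,0,0.0004],
    [0,0,0.0004],
    [0,0,0],
    [0,0,0],
    [0,0,0],
    [0,0,0],
    [0,0,0],
    [0,0,0],
    [0,0,0]
  ],
  "spin": [0,0,0,0,0,0,0,0,0,0],
  "gripper": [0,0,0,0,0,0,0.21,0.24,0.3,0.38]
}}

```text
clock: 16.78
eef_pos: [531.8, 165.4, 3.3]
eef_rot: [2.414, 2.01, 0.001]
contact_force: [0.2, -0.8, 0.3]
width: 32.2
```

```bash
python3 -c "from h import *; place()" | grep -v panel
```

```text
{'eef_pos': array([531.8 , 165.35,   3.32]), 'contact_force': array([ 0.2 , -0.83,  0.27]), 'width': np.float64(32.16), 'clock': np.float64(16.78)} tcp in plate [-45.4  -6.9]
top dam 57 x [-51.1 -44.2 -36.3] y [-106.2  -61.4] slope deg -0.92 z 50.0
top bar 244 x [62.2 70.6 78.6] y [-95.7  95.3] slope deg 0.19 z 38.1
side dam 299 x [-54.6 -46.3 -37.7] y [-9.7 92.4] slope deg -0.64 z 49.7
side bar 386 x [60.1 68.4 77.1] y [-60.3  99.8] slope deg -0.39 z 37.8
```

{"api": "arm_command", "payload": {
  "slide": [
    [0,0,-0.003],
    [0,0,-0.008],
    [0,0,-0.015],
    [0,0,-0.025],
    [0,0,-0.03],
    [0,0,-0.03],
    [0,0,-0.03],
    [0,0,-0.025],
    [0,0,-0.01],
    [0,0,0]
  ],
  "spin": [0,0,0,0,0,7,7,7,7,7],
  "gripper": [0.38,0.38,0.38,0.38,0.38,0.5,0.5,0.5,0.5,0.5]
}}

```text
clock: 17.72
eef_pos: [532.6, 165.5, 183.3]
eef_rot: [2.91, 1.181, 0.008]
contact_force: [-0.3, -1.4, -0.5]
width: 43.0
```

{"api": "arm_command", "payload": {
  "slide": [
    [0,0,0],
    [0,0,0],
    [0,0,0],
    [0,0,0],
    [0,0,0],
    [0,0,0],
    [0,0,0],
    [0.003,0.027,0],
    [0.003,0.027,0],
    [0.003,0.027,0]
  ],
  "spin": [7,7,7,7,7,7,3.4,0,0,0],
  "gripper": [0.5,0.5,0.5,0.5,0.5,0.5,0.5,0.5,0.5,0.5]
}}

```text
clock: 18.55
eef_pos: [539.2, 83.5, 180.1]
eef_rot: [-3.141, 0.022, -0.001]
contact_force: [0.0, -0.0, 0.1]
width: 42.5
```

{"api": "arm_command", "payload": {
  "slide": [
    [0.003,0.025,0],
    [0.003,0.025,0],
    [0.003,0.025,0],
    [0.003,0.025,0],
    [0.003,0.025,0],
    [0.003,0.025,0],
    [0.003,0.02,0],
    [0.002,0.011,0],
    [0,0,0],
    [0,0,0]
  ],
  "spin": [0,0,0,0,0,0,0,0,0,0],
  "gripper": [0.5,0.5,0.5,0.5,0.5,0.5,0.5,0.5,0.5,0.5]
}}

```text
clock: 19.38
eef_pos: [559.6, -97.0, 179.5]
eef_rot: [-3.141, 0.025, -0.0]
contact_force: [-0.5, 0.4, -1.0]
width: 42.5
```

Run:
```python
from h import *
place()
s=env.sense(); r=s["eef_rot"]; print("yaw",2*np.degrees(np.arctan2(r[1],r[0])))
a=cv2.imread("pics/last_side.png"); b=cv2.imread("pics/last_top.png")
cv2.imwrite("pics/look8.png",np.hstack([cv2.resize(a[100:370,190:420],(440,516)),cv2.resize(b[175:255,190:275],(360,516))[:, :360]]))
im=env.get_image("side"); P=pts(im)
d=np.hypot(P[...,0]-s["eef_pos"][0],P[...,1]-s["eef_pos"][1]); m=(d<60)&(P[...,2]>185)
print("tip low",np.percentile(P[m][:,2],[0,1,3,5]),s["eef_pos"])
```

```text
{'eef_pos': array([559.63, -96.98, 179.48]), 'contact_force': array([-0.54,  0.37, -1.  ]), 'width': np.float64(42.48), 'clock': np.float64(19.38)} tcp in plate [  29.8 -259.8]
top dam 263 x [-51.8 -44.1 -36.3] y [-105.    86.8] slope deg -0.2 z 50.4
top bar 239 x [62.3 70.  78.8] y [-96.2  96.2] slope deg -0.17 z 38.3
top panel 831 x [-30.4  13.1  57.4] y [-78.7  69.7] slope deg 0.06 z 19.6
side dam 531 x [-54.4 -46.  -37.3] y [-104.3   90.6] slope deg -0.15 z 50.1
side bar 476 x [59.9 68.3 77.3] y [-96.3  99.5] slope deg -0.1 z 37.8
side panel 1370 x [-19.9  17.6  55.9] y [-77.7  70. ] slope deg -0.27 z 19.4
yaw 359.1793810234115
tip low [209.13069249 218.92390629 234.03830377 258.14525211] [559.60628301 -96.16489977 179.47557821]
```

View pics/look8.png

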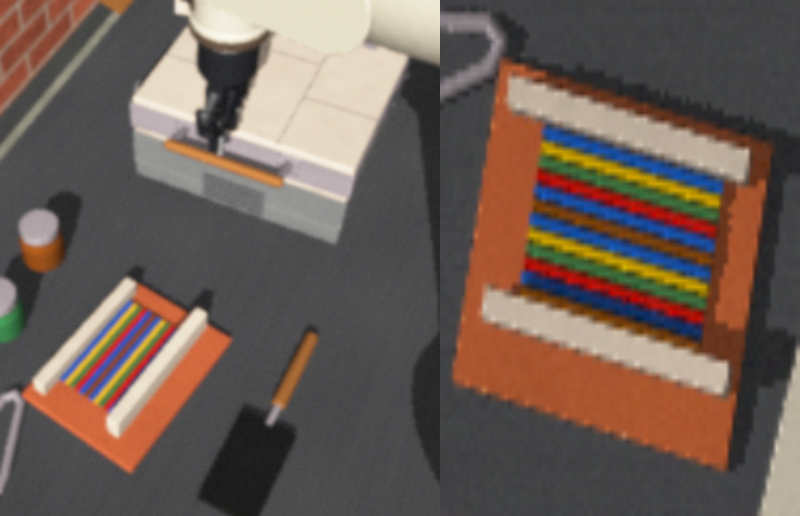

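The dam stands along the whole open edge, overhanging both ends of the panel. It's parallel to the back bar, with about 96.2 mm from dam to bar against the 96 mm panel. The open fingers are above the handle bar at crop (220,155). I descend to the bar (reported z 120, so true grasp height about 165) and pinch.

{"api": "arm_command", "payload": {
  "slide": [
    [0,0,0.004],
    [0,0,0.008],
    [0,0,0.01],
    [0,0,0.01],
    [0,0,0.01],
    [0,0,0.008],
    [0,0,0.006],
    [0,0,0.003],
    [0,0,0],
    [0,0,0]
  ],
  "spin": [0,0,0,0,0,0,0,0,0,0],
  "gripper": [0.5,0.5,0.5,0.5,0.5,0.5,0.5,0.5,0.5,0.5],
  "newtons": 30
}}

```text
clock: 20.37
eef_pos: [559.8, -97.2, 120.4]
eef_rot: [-3.141, 0.024, -0.0]
contact_force: [0.7, 0.3, -0.0]
width: 42.7
```

{"api": "arm_command", "payload": {
  "slide": [
    [0,0,0],
    [0,0,0],
    [0,0,0],
    [0,0,0],
    [0,0,0],
    [0,0,0],
    [0,0,0],
    [0,0,0],
    [0,0,0],
    [0,0,0]
  ],
  "spin": [0,0,0,0,0,0,0,0,0,0],
  "gripper": [0.35,0.25,0.22,0.2,0.15,0.1,0,0,0,0]
}}

```text
clock: 21.2
eef_pos: [559.7, -97.1, 120.4]
eef_rot: [-3.141, 0.023, -0.0]
contact_force: [-0.6, -0.2, 4.5]
width: 15.1
```

Pinched: width 15.1 mm. I raise the lid along its arc, first from 0 to 0.1 rad.

{"api": "arm_command", "payload": {
  "slide": [
    [0,0.0006,-0.0036],
    [0,0.0007,-0.0036],
    [0,0.0007,-0.0036],
    [0,0.0007,-0.0036],
    [0,0.0007,-0.0036],
    [0,0.0008,-0.0036],
    [0,0.0008,-0.0036],
    [0,0.0009,-0.0036],
    [0,0.0009,-0.0036],
    [0,0.001,-0.0036]
  ],
  "spin": [0,0,0,0,0,0,0,0,0,0],
  "gripper": [0,0,0,0,0,0,0,0,0,0]
}}

```text
clock: 22.03
eef_pos: [559.5, -104.8, 156.6]
eef_rot: [-3.141, 0.023, -0.0]
contact_force: [3.7, 3.9, -2.7]
width: 15.1
```

```bash
cat >> h.py <<'E'
def lid():
    s=env.sense(); print({k:np.round(s[k],2) for k in("eef_pos","contact_force","width","clock")},"|dq|",np.abs(s["dq"]).max().round(4))
    for n in("side","top"):
        a=env.get_image(n);P=pts(a);h=cv2.cvtColor(a["pixels"],cv2.COLOR_BGR2HSV).astype(int)
        # pale lid top: points over the kiln footprint; slope of z against distance from the hinge
        m=(h[...,1]<60)&(h[...,2]>110)&(P[...,0]>395)&(P[...,0]<720)&(P[...,1]>-430)&(P[...,1]<-165+0)&(P[...,2]>165)&(P[...,2]<380)
        Q=P[m]; A=np.c_[Q[:,0],Q[:,1],np.ones(len(Q))]; c=np.zeros(3); ok=np.ones(len(Q),bool)
        for _ in range(8):
            c=np.linalg.lstsq(A[ok],Q[ok,2],rcond=None)[0]; r=abs(A@c-Q[:,2]); ok=r<max(4,1.5*np.median(r))
        print(n,"lid angle",round(float(np.arctan(c[1])),4),"inliers",ok.sum(),len(Q))
        o=(h[...,0]<22)&(h[...,1]>100)&(P[...,0]>440)&(P[...,0]<680)&(P[...,1]>-240)&(P[...,1]<-60)&(P[...,2]>140)
        if o.sum()>15: o=big(o); print(n,"handle top y,z",np.median(P[o][:,1]).round(1),np.median(P[o][:,2]).round(1))
        cv2.imwrite(f"pics/lid_{n}.png",a["pixels"])
    y,z=-96.5-s["eef_pos"][1],s["eef_pos"][2]-120.4
    from scipy.optimize import minimize_scalar as ms
    f=lambda a:(365-365*np.cos(a)+60*np.sin(a)-y)**2+(365*np.sin(a)+60*np.cos(a)-60-z)**2
    q=ms(f,bounds=(-.1,1.2),method="bounded"); print("angle by grip",round(q.x,4),"off mm",round(q.fun**.5,1))
E
python3 -c "from h import *; lid()"
```

```text
{'eef_pos': array([ 559.54, -104.78,  156.61]), 'contact_force': array([ 3.68,  3.94, -2.65]), 'width': np.float64(15.1), 'clock': np.float64(22.03)} |dq| 0.0858
side lid angle 0.0974 inliers 3316 3328
side handle top y,z -99.6 206.0
top lid angle 0.0999 inliers 6715 7342
top handle top y,z -103.9 207.4
angle by grip 0.1005 off mm 0.4
```

The camera fits (0.097 and 0.100) and the grip pose (0.1005) agree. I continue to 0.3.

{"api": "arm_command", "payload": {
  "slide": [
    [0,0.001,-0.0036],
    [0,0.001,-0.0036],
    [0,0.0011,-0.0036],
    [0,0.0011,-0.0035],
    [0,0.0011,-0.0035],
    [0,0.0012,-0.0035],
    [0,0.0012,-0.0035],
    [0,0.0012,-0.0035],
    [0,0.0013,-0.0035],
    [0,0.0013,-0.0035]
  ],
  "spin": [0,0,0,0,0,0,0,0,0,0],
  "gripper": [0,0,0,0,0,0,0,0,0,0]
}}

```text
clock: 22.97
eef_pos: [559.4, -115.8, 191.7]
eef_rot: [-3.14, 0.023, -0.0]
contact_force: [1.5, 9.7, -0.6]
width: 14.8
```

{"api": "arm_command", "payload": {
  "slide": [
    [0,0.0013,-0.0035],
    [0,0.0014,-0.0034],
    [0,0.0014,-0.0034],
    [0,0.0014,-0.0034],
    [0,0.0015,-0.0034],
    [0,0.0015,-0.0034],
    [0,0.0015,-0.0034],
    [0,0.0016,-0.0034],
    [0,0.0016,-0.0033],
    [0,0.0016,-0.0033]
  ],
  "spin": [0,0,0,0,0,0,0,0,0,0],
  "gripper": [0,0,0,0,0,0,0,0,0,0]
}}

```text
clock: 23.8
eef_pos: [559.2, -130.2, 225.8]
eef_rot: [-3.14, 0.022, -0.0]
contact_force: [2.3, 12.0, 3.6]
width: 15.0
```

```bash
python3 -c "from h import *; lid()"
```

```text
{'eef_pos': array([ 559.15, -130.19,  225.83]), 'contact_force': array([ 2.26, 11.99,  3.59]), 'width': np.float64(15.0), 'clock': np.float64(23.8)} |dq| 0.0788
side lid angle 0.2908 inliers 3189 4959
side handle top y,z -124.7 273.7
top lid angle 0.2965 inliers 5462 6133
top handle top y,z -128.0 275.1
angle by grip 0.3002 off mm 0.4
```

Some radial load has built up (12 N), so I give slightly less inward travel on the next leg.

{"api": "arm_command", "payload": {
  "slide": [
    [0,0.0015,-0.0033],
    [0,0.0015,-0.0033],
    [0,0.0015,-0.0033],
    [0,0.0016,-0.0033],
    [0,0.0016,-0.0032],
    [0,0.0017,-0.0032],
    [0,0.0017,-0.0032],
    [0,0.0018,-0.0032],
    [0,0.0018,-0.0032],
    [0,0.0019,-0.0032]
  ],
  "spin": [0,0,0,0,0,0,0,0,0,0],
  "gripper": [0,0,0,0,0,0,0,0,0,0]
}}

```text
clock: 24.73
eef_pos: [558.8, -147.6, 258.1]
eef_rot: [-3.141, 0.023, 0.0]
contact_force: [2.6, 3.9, 0.8]
width: 14.9
```

```bash
python3 -c "from h import *; lid()"
```

```text
{'eef_pos': array([ 558.81, -147.57,  258.05]), 'contact_force': array([2.65, 3.95, 0.77]), 'width': np.float64(14.86), 'clock': np.float64(24.73)} |dq| 0.0863
side lid angle 0.3871 inliers 2388 4457
side handle top y,z -142.2 305.3
top lid angle 0.393 inliers 4414 5076
top handle top y,z -146.6 306.4
angle by grip 0.399 off mm 1.1
```

{"api": "arm_command", "payload": {
  "slide": [
    [0,0.002,-0.0031],
    [0,0.002,-0.0031],
    [0,0.0021,-0.0031],
    [0,0.0021,-0.0031],
    [0,0.0021,-0.003],
    [0,0.0021,-0.003],
    [0,0.0022,-0.003],
    [0,0.0022,-0.003],
    [0,0.0022,-0.003],
    [0,0.0022,-0.003]
  ],
  "spin": [0,0,0,0,0,0,0,0,0,0],
  "gripper": [0,0,0,0,0,0,0,0,0,0]
}}

```text
clock: 25.67
eef_pos: [558.5, -168.2, 288.7]
eef_rot: [-3.14, 0.022, -0.0]
contact_force: [-0.6, 9.9, 5.4]
width: 14.6
```

{"api": "arm_command", "payload": {
  "slide": [
    [0,0.0014,-0.0018],
    [0,0.0014,-0.0018],
    [0,0.0014,-0.0018],
    [0,0.0014,-0.0018],
    [0,0.0014,-0.0018],
    [0,0.0014,-0.0018],
    [0,0.0015,-0.0018],
    [0,0.0015,-0.0018],
    [0,0.0015,-0.0018],
    [0,0.0015,-0.0018]
  ],
  "spin": [0,0,0,0,0,0,0,0,0,0],
  "gripper": [0,0,0,0,0,0,0,0,0,0]
}}

```text
clock: 26.5
eef_pos: [558.3, -182.6, 306.8]
eef_rot: [-3.14, 0.022, -0.001]
contact_force: [-0.9, 10.6, 8.4]
width: 15.0
```

```bash
python3 -c "from h import *; lid()"
```

```text
{'eef_pos': array([ 558.26, -182.58,  306.82]), 'contact_force': array([-0.91, 10.56,  8.41]), 'width': np.float64(15.04), 'clock': np.float64(26.5)} |dq| 0.0576
side lid angle 0.1771 inliers 2371 3384
side handle top y,z -175.9 352.2
top lid angle 0.5508 inliers 2393 3016
top handle top y,z -180.7 353.6
angle by grip 0.5607 off mm 2.3
```

The top-camera fit gives 0.551 and the handle height agrees at about 0.548, so the lid is past balance. The side fit is spoilt by clipping. I now ease back.

{"api": "arm_command", "payload": {
  "slide": [
    [0,-0.0008,0.0009],
    [0,-0.0012,0.0014],
    [0,-0.0014,0.0017],
    [0,-0.0014,0.0017],
    [0,-0.0014,0.0017],
    [0,-0.0014,0.0017],
    [0,-0.0014,0.0018],
    [0,-0.0014,0.0018],
    [0,-0.0014,0.0018],
    [0,-0.0014,0.0018]
  ],
  "spin": [0,0,0,0,0,0,0,0,0,0],
  "gripper": [0,0,0,0,0,0,0,0,0,0]
}}

```text
clock: 27.43
eef_pos: [558.5, -169.4, 290.5]
eef_rot: [-3.141, 0.022, -0.001]
contact_force: [-1.0, 8.9, 7.9]
width: 15.2
```

{"api": "arm_command", "payload": {
  "slide": [
    [0,-0.0014,0.0018],
    [0,-0.0013,0.0018],
    [0,-0.0013,0.0018],
    [0,-0.0013,0.0018],
    [0,-0.0013,0.0018],
    [0,-0.0012,0.0016],
    [0,-0.001,0.0014],
    [0,-0.0008,0.0012],
    [0,-0.0006,0.0009],
    [0,-0.0003,0.0005]
  ],
  "spin": [0,0,0,0,0,0,0,0,0,0],
  "gripper": [0,0,0,0,0,0,0,0,0,0]
}}

```text
clock: 28.27
eef_pos: [558.7, -158.8, 275.7]
eef_rot: [-3.141, 0.022, -0.001]
contact_force: [-0.7, 10.7, 7.7]
width: 14.9
```

```bash
python3 -c "from h import *; lid()"
```

```text
{'eef_pos': array([ 558.66, -158.79,  275.71]), 'contact_force': array([-0.69, 10.69,  7.73]), 'width': np.float64(14.9), 'clock': np.float64(28.27)} |dq| 0.0126
side lid angle 0.4195 inliers 2172 4105
side handle top y,z -152.9 321.9
top lid angle 0.4446 inliers 3797 4447
top handle top y,z -156.2 322.3
angle by grip 0.4553 off mm 1.6
```

The lid sits at about 0.445–0.455, roughly 3° short of balance. The remaining force is purely radial, about 13 N. I make one small move to relieve it and drop slightly lower, then hold.

{"api": "arm_command", "payload": {
  "slide": [
    [0,-0.0003,0.0002],
    [0,-0.0004,0.0002],
    [0,-0.0004,0.0003],
    [0,-0.0004,0.0003],
    [0,-0.0003,0.0002],
    [0,-0.0002,0.0001],
    [0,0,0],
    [0,0,0],
    [0,0,0],
    [0,0,0]
  ],
  "spin": [0,0,0,0,0,0,0,0,0,0],
  "gripper": [0,0,0,0,0,0,0,0,0,0]
}}

```text
clock: 29.2
eef_pos: [558.7, -157.6, 274.1]
eef_rot: [-3.141, 0.023, 0.0]
contact_force: [-0.0, 5.8, 4.5]
width: 14.9
```

{"api": "arm_command", "payload": {
  "slide": [
    [0,0,0],
    [0,0,0],
    [0,0,0],
    [0,0,0],
    [0,0,0],
    [0,0,0],
    [0,0,0],
    [0,0,0],
    [0,0,0],
    [0,0,0]
  ],
  "spin": [0,0,0,0,0,0,0,0,0,0],
  "gripper": [0,0,0,0,0,0,0,0,0,0]
}}

```text
clock: 30.03
eef_pos: [558.7, -157.6, 274.1]
eef_rot: [-3.141, 0.023, 0.0]
contact_force: [-0.7, 6.0, 3.5]
width: 15.0
```

Run:
```python
from h import *
lid(); place()
a=cv2.imread("pics/last_side.png"); b=cv2.imread("pics/last_top.png")
cv2.imwrite("pics/look9.png",np.hstack([cv2.resize(a[80:380,150:430],(420,450)),cv2.resize(b[130:300,170:310],(370,450))]))
```

```text
{'eef_pos': array([ 558.68, -157.64,  274.07]), 'contact_force': array([-0.66,  6.05,  3.49]), 'width': np.float64(15.03), 'clock': np.float64(30.03)} |dq| 0.0019
side lid angle 0.4194 inliers 2170 4156
side handle top y,z -151.5 320.2
top lid angle 0.4395 inliers 3869 4528
top handle top y,z -155.8 320.8
angle by grip 0.4499 off mm 1.6
{'eef_pos': array([ 558.65, -157.61,  274.06]), 'contact_force': array([-0.1 ,  5.56,  4.26]), 'width': np.float64(14.68), 'clock': np.float64(30.13)} tcp in plate [  39.9 -319.6]
top dam 262 x [-51.6 -44.2 -36.3] y [-103.2   87.1] slope deg -0.31 z 50.6
top bar 237 x [62.3 70.5 78.5] y [-94.9  94.8] slope deg -0.14 z 38.1
top panel 834 x [-30.6  15.   57.2] y [-79.1  69.4] slope deg -0.33 z 19.6
side dam 530 x [-54.4 -46.  -37.1] y [-104.9   89.8] slope deg -0.37 z 49.6
side bar 480 x [59.8 68.2 77.3] y [-94.9  99.5] slope deg -0.13 z 37.9
side panel 1387 x [-20.1  17.2  56.3] y [-77.2  70.2] slope deg -0.32 z 19.4
```

View pics/look9.png

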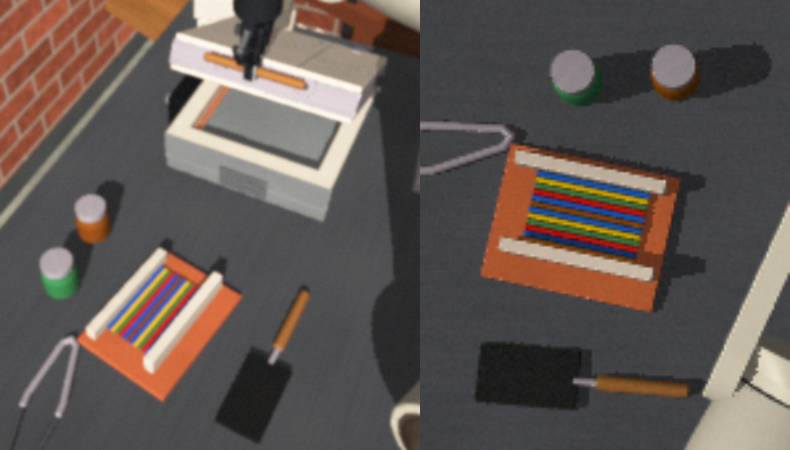

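The lid is held still by its handle at crop (255,70). The dam is flush along the panel, and the jars, paddle and jacks are where they were. I hand the job in.

```bash
python3 -c "
from plant import env
print(env.close_job()); s=env.sense(); print(s['clock'],s['eef_pos'],s['width'])"
```

```text
the job is handed in; nothing more can be done
None
the job is handed in; nothing more can be done
```

The job is handed in at about 30 s on the robot's clock: the dam stands flush along the panel's open edge, and the arm is holding the lid just short of balance.

- **Dam:** It stands on the plate, parallel to the panel to within about 0.3° and overhanging both of its ends. The gap from dam to back bar measures 96.2–96.7 mm, against the 96 mm panel, so any gap left is under about 1 mm. In closing on it I felt about 1.6 N of contact, so the panel may have shifted by a few tenths of a millimetre towards the back bar.
- **Lid:** I raised it slowly by the handle to about 0.55 rad, past balance, and eased it back to about 0.44–0.45 rad, roughly 3° short. At the end it was still gripped and quite still, with joint speeds under 0.002 rad/s.
- **Left alone:** The jars, paddle and jacks show no movement in the last picture.

Checks that failed or disagreed:
- **First grasp:** My first try at the dam closed on nothing. The real fingertips sit about 26 mm above the reported TCP height, and I corrected for this from then on.
- **Lid angle:** At the end the top camera gave 0.440 and the grip pose 0.450. The side camera's 0.419 came from a poor fit because the lid was partly hidden.
- **Radial load:** About 7 N still pushes along the lid's radius at the handle. It is steady.

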